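# Brush the offcuts out of the vise and close it

### The job

Sharp metal offcuts lie on the bed of the open vise. Take the bench brush and sweep all three off the bed into the scrap tray beside it, touching them with the brush only, never with the gripper. Then push the sliding jaw fully shut, leave the brush standing bristles down on the table with nothing held, and do not disturb the other things on the table.

Things in the scene. Friction and masses are not known exactly. Their poses are not given: they have to be found in the camera images.
- vise: grey cast quick-action drill vise, fixed to the table. Origin: on the table under the middle of the bed. y axis: the line along which the jaw slides, from the knob end to the fixed jaw; x axis: across the bed, away from the tray. A bracket for the screw, 66 mm wide (x), 77 mm tall, stands at y -128 to -148 mm; low ears with bolts reach to y -178 and +134 mm.
- vise_bed (a point): middle of the bed's top, 44 mm above the table, axes as the vise. The bed is flat, 120 mm wide (x -60 to +60 mm), open at both sides. The fixed jaw's face is at y = +66 mm, the sliding jaw's face at y = 66 mm minus the joint value of vise_jaw. Both jaws are 118 mm wide (x), about 40 mm thick (y) and reach 34 mm above the bed.
- vise_jaw (a joint): opening between the two jaws in m: 0 fully shut, 0.14 wide open; at the start 0.122 to 0.134. The jaw slides with its screw and knob, without turning, stays where it is left and needs about 4 N to push.
- vise_knob (a point): middle of the round dark knob on the outer end of the screw, 33 mm in diameter, 33 mm long along the vise's y axis, its axis 60 mm above the table. It moves with the sliding jaw; pushing it along the vise's +y shuts the jaw. It can be pinched from above across the vise's x. A tall radio stands some 0.1 m beyond it (+x): keep the arm clear.
- scrap_tray: dark open sheet steel tray, fixed, its long side 3 mm from the bed's -x side, top 14 mm lower than the bed. 110 mm (x) by 180 mm (y) by 30 mm high, walls and floor 3 mm. Origin: centre of its underside; axes parallel to the vise's.
- brush: wooden bench brush with black bristles, 200 mm long, 0.18 kg, standing on its bristles. Origin: centre of the head, at the bristle tips. Head 105 mm long (y -52 to +52 mm); bristles firm, 36 mm wide (x), 42 mm tall, under a block 42 mm wide, 60 mm above the tips. The handle runs to y = -150 mm, rising slightly, 24 mm wide (x), 20 mm thick. Centre of mass near y = -17 mm.
- brush_grip (a point): point in the middle of the brush's handle to grip from above, fingers closing along the brush's x axis: 80 mm from the head's centre towards the handle end (brush y = -80 mm), 57 mm above the bristle tips.
- bar_end_mid (a point): centre of the offcut bar_end: solid brass bar end, 58 x 24 x 22 mm, 0.2 kg. At the start it lies on the vise bed between the jaws, its length (x axis) roughly along the vise's x.
- angle_end_mid (a point): centre of the offcut angle_end: piece of aluminium angle (L section), 54 mm long, legs 30 mm, 5 mm thick, 0.06 kg, one leg flat on the bed and the other upright. At the start it lies on the vise bed between the jaws, its length (x axis) roughly along the vise's x.
- tube_end_mid (a point): centre of the offcut tube_end: piece of square steel tube, 48 mm long, 30 x 30 mm, open ends, 0.09 kg. At the start it lies on the vise bed between the jaws, its length (x axis) roughly along the vise's x.
- headset: headset lying on its cups, 120 x 144 x 62 mm: a bystander, leave it where it is. Origin: centre of its underside.
- spares_tin: olive tin with a lid, 76 x 93 x 36 mm: a bystander, leave it where it is. Origin: centre of its underside.
- valve_carton: upright small orange carton, 35 x 34 x 75 mm: a bystander, leave it where it is. Origin: centre of its underside.
- compass: round pocket compass, 64 x 55 x 20 mm: a bystander, leave it where it is. Origin: centre of its underside.
- bar_end: the same offcut bar_end; origin: centre of its underside, x along its length.
- angle_end: the same offcut angle_end; origin: centre of its underside, x along its length.
- tube_end: the same offcut tube_end; origin: centre of its underside, x along its length.
There are look-alikes about, which are no part of the job. Leave any green look-alike of the angle_end alone.

How it is judged:
By the outcome, as a careful person would: the job done as asked, in the order asked, and still so for the second after the job is handed in, with the robot touching nothing.
It also fails if it takes over 58 s, if anything falls off the work surface, if the arm or the gripper's body presses on something with over 40 N, if the wrist force passes 120 N, or if a joint passes its speed limit or range.

### The arm

A 6-joint arm with a two-finger parallel gripper is mounted at the origin on a cart in front of the work surface, level with it; the furniture and walls round the work are solid. World frame = base frame: x ahead of the robot, y to its left, z up, the work surface at z = 0. Lengths are in m, angles in rad, forces in N, time in s.
With the tool pointing down it reaches from about 0.25 to 0.725 m from the base axis. Payload 4 kg.
Tool frame: the origin (TCP) lies midway between the tips of the shut fingers; the grasp point (between the pads) lies 19 mm behind it; z points along the fingers, y is the line along which they close (so a half turn about z gives the same grasp; the last joint's range is limited). The gripper opens to 85 mm and grips with 20 to 120 N. Pads are 22 mm wide; open, the fingers measure 114 mm over their backs; the gripper's body (76 mm by 85 mm) begins 54 mm behind the grasp point. The pads swing forward as they close: fully open they stand 13 mm farther back than shut.
Start: joints at [1.307, 0.241, 0.005, 1.335, 0, 1.571], TCP at [0.13, 0.483, 0.231] pointing down, gripper open.
Joint ranges: [-2.72, 2.72], [-1.05, 1.87], [-1.09, 1.28], [-1.99, 2.15], [-1.42, 1.44], [-3.14, 3.14]. Speed limits (rad/s): [2.79, 2.79, 3.14, 3.14, 3.14, 3.14].

### API

Orientations are given as a unit quaternion [x, y, z, w].
In Python, from cell import env, grab_frame, camera_params gives the robot as it stands. The module is installed in compiled form; this text tells all that it offers.
- The arm moves only by the tool apply_moves, never from a script. Its argument "motion" is a list of rows, each a list of 3 entries, a list of its own where there are three numbers: the turn, a rotation vector about the tool's x, y, z in rad, then the shift along the tool's x, y, z in m, then the opening, from 0 (shut) to 1 (fully open). In form: [[[wx, wy, wz], [dx, dy, dz], grip], ...]. A call has 1 to 10 rows; each row shifts and turns the commanded pose from where the row before left it, along the tool's axes as they then stand; what a row does not reach is not made up. A row lasts 1/10 s, in which the tool goes at most 50 mm and 8.59 degrees, less where a joint would pass 70% of its speed; a pose out of reach is approached as far as the arm can. A call is refused whole if a number of a shift passes 0.05 or a number of a turn 0.15, either way. A call with a gripper value outside its range is refused whole. The fingers move at their own pace and stop on an object; the grip force is fixed at half the most. Time passes only in rows, so rows that do not move let the fingers close. It gives the time, the measured TCP pose, the force, the opening and the grip force at its end, in the units of the state.
- env.state(): the state, without advancing time (a new reading comes with each control period).
- grab_frame(name): name is "side" or "top"; returns the picture (400x640x3 uint8, red, green, blue); there is no depth.
- camera_params(name): a dict with "fx", "fy", "cx", "cy" (pixels), "k1" (the pictures are not rectified: a ray, as slopes to the right and down, at radius r is drawn at 1 + k1 r^2 times it, then the intrinsics apply), "extrinsics" (4x4, takes a point from world to camera coordinates). Camera axes: x right, y down, z forward; pixel columns grow to the right and rows downward; lengths in m; the calibration is good to about 2 mm. A picture is of the moment at which its call begins. camera_params takes no time and is no camera call.
- env.finish_job(): hands the job in; it is judged then, once.
The state is a dict: "time": time; "joints": joint angles; "joint_vel": joint speeds; "tau": joint torques, N m; "tool_pos": TCP position; "ee_rot": TCP orientation; "force": force on the tool from outside, world axes, zero at the start; "torque": the same for the moment, N m; "width": finger opening in m; "grip_force": force on a finger pad.
Only numpy, scipy, OpenCV 4.12 (cv2) and the standard library are available. Lean on these libraries where they do the work, as an engineer would, in place of code of your own. Each camera call takes 0.05 s, during which the arm holds its last target. There are 200 camera calls.

## Working session

There is one attempt and no reset: what is moved stays moved. The work goes in short steps, Python scripts to look and compute and a tool call to move; the robot and the scene stay as the last step left them, time stands still between calls to the robot, and variables do not carry over. Pictures are saved under pics/ and viewed, at most 10 in all, crops included, and the job is handed in when it is done.

Besides the shell and the picture viewer there is one more tool, called by a JSON object that holds its "name" and its "arguments". apply_moves: Moves the arm, as the interface text tells. Its arguments: {"type":"object","properties":{"motion":{"type":"array","items":{"type":"array"}}},"required":["motion"]}

```bash
mkdir -p pics
python3 - <<'E'
from cell import env, grab_frame, camera_params
import cv2
for n in("side","top"):
    cv2.imwrite(f"pics/{n}0.png",grab_frame(n)[:,:,::-1]); p=camera_params(n); print(n,p)
print(env.state())
E
```

```text
side {'fx': 399.0989479788427, 'fy': 399.0989479788427, 'cx': 312.761195002831, 'cy': 201.61593001621287, 'k1': -0.0618493680785821, 'extrinsics': array([[ 0.91623721, -0.40058277, -0.00654459, -0.50499762],
       [-0.21429777, -0.47622188, -0.85281252,  0.22189747],
       [ 0.33850532,  0.78278105, -0.5221762 ,  1.04593355],
       [ 0.        ,  0.        ,  0.        ,  1.        ]])}
top {'fx': 386.8849974336387, 'fy': 386.8849974336387, 'cx': 319.7094349744824, 'cy': 201.39680928062614, 'k1': -0.00516674445913315, 'extrinsics': array([[ 0.00759859, -0.99970984,  0.02285838,  0.07188041],
       [-0.99394472, -0.01005666, -0.1094201 ,  0.59469075],
       [ 0.10961823, -0.02188852, -0.99373273,  1.12748541],
       [ 0.        ,  0.        ,  0.        ,  1.        ]])}
{'time': 0.1, 'joints': array([ 1.30700917e+00,  2.41303317e-01,  3.83535924e-03,  1.33521649e+00,
       -5.22516764e-07,  1.57078561e+00]), 'joint_vel': array([-0.00196687, -0.00080695,  0.00516813,  0.00143296, -0.00110412,
       -0.00032206]), 'tau': array([ 4.25931048e-04, -3.73138547e+01,  2.53010041e+01,  1.08952430e-02,
        8.42100098e-05, -1.30372353e-06]), 'tool_pos': array([0.13021727, 0.48214126, 0.23051013]), 'ee_rot': array([ 1.31506135e-01,  9.91314907e-01, -9.35893903e-04, -1.23900741e-04]), 'force': array([ 0.30204813, -0.11004524,  0.81976335]), 'torque': array([0.02232552, 0.04534261, 0.00947306]), 'grip_force': 0.0, 'width': 0.0853563177494742}
```

View pics/side0.png

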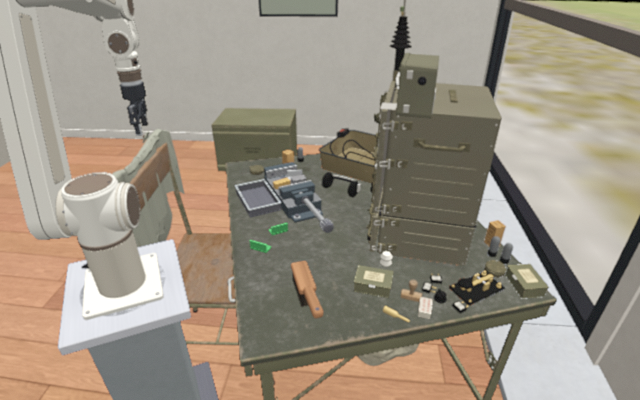

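View pics/top0.png

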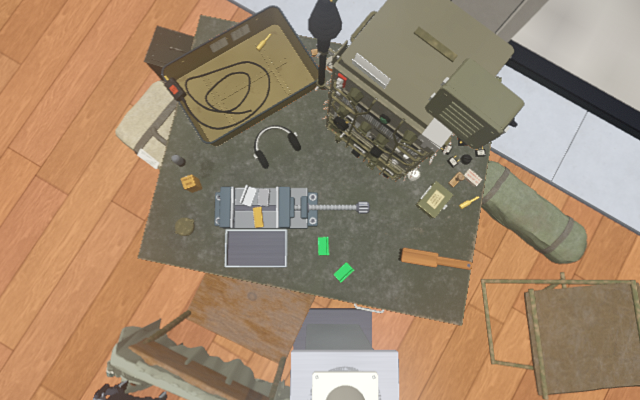

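```bash
cat > h.py <<'E'
from cell import env, grab_frame, camera_params
import cv2, numpy as np
def K(p): return np.array([[p['fx'],0,p['cx']],[0,p['fy'],p['cy']],[0,0,1.]])
def proj(n,P):
    p=camera_params(n);E=p['extrinsics'];q=np.atleast_2d(P)@E[:3,:3].T+E[:3,3]
    return cv2.projectPoints(q,np.zeros(3),np.zeros(3),K(p),np.array([p['k1'],0,0,0]))[0][:,0]
def unproj(n,uv,z):
    p=camera_params(n);E=p['extrinsics'];R,t=E[:3,:3],E[:3,3]
    x=cv2.undistortPoints(np.array(uv,float).reshape(-1,1,2),K(p),np.array([p['k1'],0,0,0]))[:,0]
    d=np.c_[x,np.ones(len(x))]@R; o=-R.T@t
    return o+d*((np.asarray(z)-o[2])/d[:,2])[:,None]
def crop(n,x0,y0,x1,y1,s,name):
    f=grab_frame(n)[y0:y1,x0:x1,::-1]; cv2.imwrite(f"pics/{name}.png",cv2.resize(f,None,fx=s,fy=s,interpolation=cv2.INTER_CUBIC))
E
python3 -c "
from h import *
crop('top',210,175,380,275,4.7,'t1'); crop('top',390,235,480,285,8,'b1')"
```

```text
(no output)
```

View pics/t1.png

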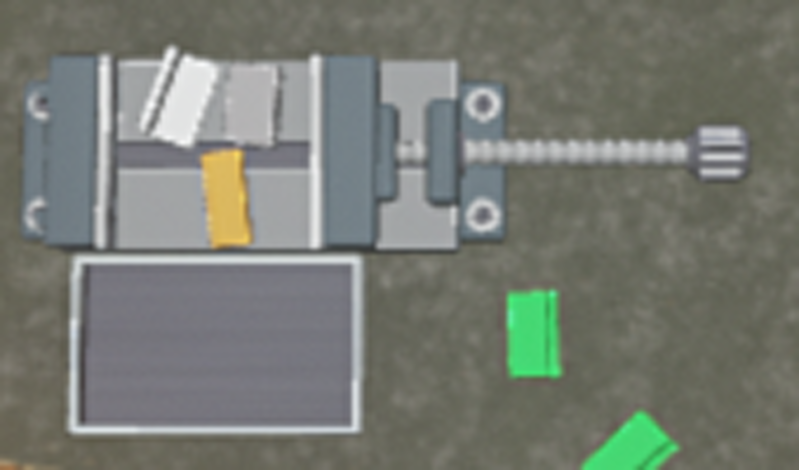

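View pics/b1.png

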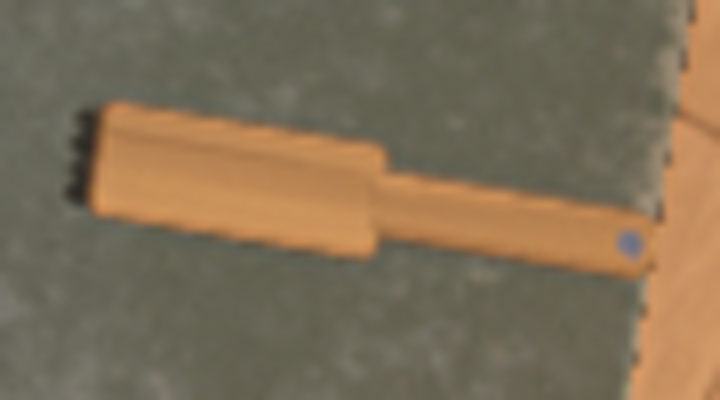

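Run:
```python
from h import *
np.set_printoptions(precision=4,suppress=True)
def c(pts,x0,y0,s,z): return unproj('top',[((x+.5)/s+x0-.5,(y+.5)/s+y0-.5) for x,y in pts],z)
T=lambda pts,z:c(pts,210,175,4.7,z)
print('tray',T([(72,258),(360,258),(358,432),(70,432)],.03))
print('fixed jaw top (outL top,outL bot,face top, face bot)',T([(50,56),(48,247),(111,56),(108,247)],.078))
print('slide face/back',T([(311,56),(310,247),(378,57),(376,247)],.078))
print('bed right',T([(458,61),(458,249)],.044))
print('knob ends axis',T([(692,152),(747,152)],.06), 'top edge',T([(722,126),(722,180)],.06))
print('bar',T([(200,155),(240,149),(250,242),(212,246)],.066))
print('tube',T([(228,66),(278,68),(273,144),(224,136)],.074))
print('angle foot',T([(185,55),(220,62),(190,147),(150,135)],.049),'upr',T([(168,47),(178,47),(142,130)],.074))
B=lambda p,z:c(p,390,235,8,z)
b=B([(102,102),(90,215),(388,148),(375,258)],.06);print('brush',b,b.mean(0))
print('hend',B([(658,215),(638,277),(390,175),(378,238)],.064))
```

```text
tray [[0.5077 0.3573 0.03  ]
 [0.5092 0.1761 0.03  ]
 [0.4005 0.1755 0.03  ]
 [0.3993 0.3548 0.03  ]]
fixed jaw top (outL top,outL bot,face top, face bot) [[0.629  0.3643 0.078 ]
 [0.5125 0.3613 0.078 ]
 [0.6294 0.3271 0.078 ]
 [0.5128 0.3252 0.078 ]]
slide face/back [[0.6308 0.2051 0.078 ]
 [0.5138 0.2034 0.078 ]
 [0.6306 0.1641 0.078 ]
 [0.5142 0.1634 0.078 ]]
bed right [[0.6336 0.1154 0.044 ]
 [0.5148 0.1141 0.044 ]]
knob ends axis [[ 0.5757 -0.031   0.06  ]
 [ 0.576  -0.0653  0.06  ]] top edge [[ 0.5922 -0.0498  0.06  ]
 [ 0.5584 -0.0496  0.06  ]]
bar [[0.5703 0.2731 0.066 ]
 [0.5742 0.2487 0.066 ]
 [0.5171 0.2412 0.066 ]
 [0.5144 0.2643 0.066 ]]
tube [[0.6246 0.2562 0.074 ]
 [0.6237 0.2256 0.074 ]
 [0.5767 0.2276 0.074 ]
 [0.5814 0.2576 0.074 ]]
angle foot [[0.6348 0.2868 0.049 ]
 [0.6306 0.2647 0.049 ]
 [0.5768 0.2821 0.049 ]
 [0.5841 0.3072 0.049 ]] upr [[0.636  0.2933 0.074 ]
 [0.6361 0.2871 0.074 ]
 [0.5845 0.3076 0.074 ]]
brush [[ 0.4594 -0.1629  0.06  ]
 [ 0.4188 -0.1579  0.06  ]
 [ 0.4435 -0.267   0.06  ]
 [ 0.4041 -0.2612  0.06  ]] [ 0.4314 -0.2123  0.06  ]
hend [[ 0.4202 -0.3635  0.064 ]
 [ 0.3981 -0.3554  0.064 ]
 [ 0.4339 -0.2662  0.064 ]
 [ 0.4114 -0.2612  0.064 ]]
```

{"name": "apply_moves", "arguments": {"motion": [[[0, 0, 0.1455], [0, 0, 0], 1], [[0, 0, 0.1455], [0, 0, 0], 1], [[0, 0, 0.1455], [0, 0, 0], 1], [[0, 0, 0.1455], [0, 0, 0], 1], [[0, 0, 0.1455], [0, 0, 0], 1], [[0, 0, 0.1455], [0, 0, 0], 1], [[0, 0, 0.1455], [0, 0, 0], 1], [[0, 0, 0.1455], [0, 0, 0], 1], [[0, 0, 0.1455], [0, 0, 0], 1], [[0, 0, 0.1455], [0, 0, 0], 1]]}}

```text
time: 1.2
tool_pos: [0.1303, 0.4825, 0.231]
ee_rot: [0.759, 0.651, -0.0, 0.0]
force: [-0.4, 0.2, 0.1]
width: 0.0854
grip_force: 0.0
```

```bash
cat >> h.py <<'E'
from scipy.spatial.transform import Rotation as Ro
def plan(target,yaw):
    "remaining shift in tool axes (tool y at angle yaw, pointing down) and turn"
    s=env.state();R=Ro.from_quat(s['ee_rot']);Rt=Ro.from_matrix(np.array([[-np.sin(yaw),np.cos(yaw),0],[np.cos(yaw),np.sin(yaw),0],[0,0,-1]]).T if False else np.c_[[-np.sin(yaw),np.cos(yaw),0],[np.cos(yaw),np.sin(yaw),0],[0,0,-1]])
    print('t',s['time'],'pos',s['tool_pos'].round(4),'turn',(R.inv()*Rt).as_rotvec().round(4),'shift(tool)',R.inv().apply(np.array(target)-s['tool_pos']).round(4),'F',s['force'].round(1),'w',round(s['width'],4),s['grip_force'])
E
sed -i 's/np.array(\[\[-np.sin(yaw),np.cos(yaw),0\],.*if False else //' h.py
python3 -c "
from h import *
plan([.4195,-.2914,.12],-.148)"
```

```text
t 1.2 pos [0.1303 0.4825 0.231 ] turn [-0.0001  0.0007 -0.0061] shift(tool) [-0.7203  0.4045  0.1115] F [-0.4  0.2  0.1] w 0.0854 0.0
```

{"name": "apply_moves", "arguments": {"motion": [[[0, 0, 0], [-0.036, 0.0202, 0.004], 1], [[0, 0, 0], [-0.036, 0.0202, 0.004], 1], [[0, 0, 0], [-0.036, 0.0202, 0.004], 1], [[0, 0, 0], [-0.036, 0.0202, 0.004], 1], [[0, 0, 0], [-0.036, 0.0202, 0.004], 1], [[0, 0, 0], [-0.036, 0.0202, 0.004], 1], [[0, 0, 0], [-0.036, 0.0202, 0.004], 1], [[0, 0, 0], [-0.036, 0.0202, 0.004], 1], [[0, 0, 0], [-0.036, 0.0202, 0.004], 1], [[0, 0, 0], [-0.036, 0.0202, 0.004], 1]]}}

```text
time: 2.2
tool_pos: [0.2773, 0.0953, 0.1913]
ee_rot: [0.757, 0.653, 0.001, 0.0]
force: [2.3, 0.0, -0.0]
width: 0.0854
grip_force: 0.0
```

{"name": "apply_moves", "arguments": {"motion": [[[0, 0, 0], [-0.036, 0.0202, 0.004], 1], [[0, 0, 0], [-0.036, 0.0202, 0.004], 1], [[0, 0, 0], [-0.036, 0.0202, 0.004], 1], [[0, 0, 0], [-0.036, 0.0202, 0.004], 1], [[0, 0, 0], [-0.036, 0.0202, 0.004], 1], [[0, 0, 0], [-0.036, 0.0202, 0.004], 1], [[0, 0, 0], [-0.036, 0.0202, 0.004], 1], [[0, 0, 0], [-0.036, 0.0202, 0.004], 1], [[0, 0, 0], [-0.036, 0.0202, 0.004], 1], [[0, 0, 0], [-0.036, 0.0202, 0.004], 1]]}}

```text
time: 3.2
tool_pos: [0.424, -0.2907, 0.1508]
ee_rot: [0.758, 0.653, 0.0, -0.0]
force: [-0.1, 1.0, 0.1]
width: 0.0853
grip_force: 0.0
```

```bash
python3 -c "
from h import *
plan([.4195,-.2914,.040],-.148)"
```

```text
t 3.2 pos [ 0.424  -0.2907  0.1508] turn [-0.0003 -0.0003 -0.0005] shift(tool) [-0.0014 -0.0043  0.1108] F [-0.1  1.   0.1] w 0.0853 0.0
```

{"name": "apply_moves", "arguments": {"motion": [[[0, 0, 0], [-0.001, -0.004, 0.025], 1], [[0, 0, 0], [0, 0, 0.025], 1], [[0, 0, 0], [0, 0, 0.025], 1], [[0, 0, 0], [0, 0, 0.02], 1], [[0, 0, 0], [0, 0, 0.0155], 1], [[0, 0, 0], [0, 0, 0], 0.6], [[0, 0, 0], [0, 0, 0], 0.3], [[0, 0, 0], [0, 0, 0], 0], [[0, 0, 0], [0, 0, 0], 0], [[0, 0, 0], [0, 0, 0], 0]]}}

```text
time: 4.2
tool_pos: [0.4203, -0.2899, 0.042]
ee_rot: [0.757, 0.653, 0.0, 0.001]
force: [-0.8, -0.3, 3.5]
width: 0.0231
grip_force: 60.3
```

{"name": "apply_moves", "arguments": {"motion": [[[0, 0, 0], [0, 0, 0], 0], [[0, 0, 0], [0, 0, 0], 0], [[0, 0, 0], [0, 0, 0], 0]]}}

```text
time: 4.5
tool_pos: [0.4203, -0.29, 0.042]
ee_rot: [0.757, 0.653, 0.0, 0.001]
force: [-1.2, -0.6, 6.9]
width: 0.023
grip_force: 60.4
```

```bash
python3 -c "
from h import *
plan([.4195,-.2914,.040],-.148); crop('side',250,230,370,340,6,'g1')"
```

```text
t 4.5 pos [ 0.4203 -0.29    0.042 ] turn [ 0.0019  0.0012 -0.    ] shift(tool) [-0.0015 -0.0006  0.002 ] F [-1.2 -0.6  6.9] w 0.023 60.35804092884064
```

View pics/g1.png

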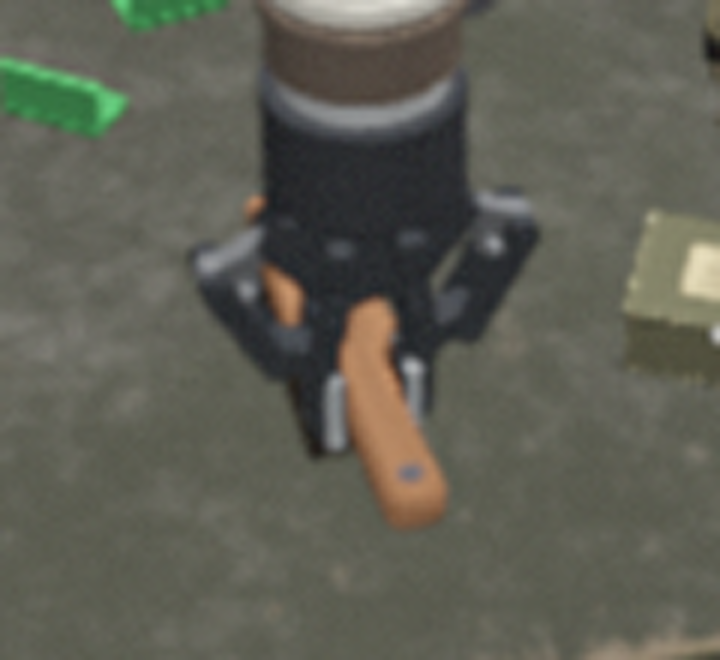

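{"name": "apply_moves", "arguments": {"motion": [[[0, 0, 0], [0, 0, -0.01], 0], [[0, 0, 0], [0, 0, -0.02], 0], [[0, 0, 0], [0, 0, -0.03], 0], [[0, 0, 0], [0, 0, -0.03], 0], [[0, 0, 0], [0, 0, -0.03], 0], [[0, 0, -0.04], [0, 0, 0], 0], [[0, 0, -0.04], [0, 0, 0], 0], [[0, 0, -0.04], [0, 0, 0], 0], [[0, 0, -0.038], [0, 0, 0], 0], [[0, 0, 0], [0.02, 0, 0], 0]]}}

```text
time: 5.55
tool_pos: [0.4196, -0.2707, 0.161]
ee_rot: [0.704, 0.71, -0.0, 0.001]
force: [-0.4, 0.7, -2.2]
width: 0.0229
grip_force: 59.5
```

{"name": "apply_moves", "arguments": {"motion": [[[0, 0, 0], [0.04, 0.003, 0], 0], [[0, 0, 0], [0.045, 0.003, 0], 0], [[0, 0, 0], [0.045, 0.003, 0], 0], [[0, 0, 0], [0.045, 0.003, 0], 0], [[0, 0, 0], [0.045, 0.003, 0], 0], [[0, 0, 0], [0.045, 0.003, 0], 0], [[0, 0, 0], [0.045, 0.003, 0], 0], [[0, 0, 0], [0.045, 0.003, 0], 0], [[0, 0, 0], [0.04, 0.003, 0], 0], [[0, 0, 0], [0.03, 0.003, 0], 0]]}}

```text
time: 6.55
tool_pos: [0.4446, 0.1583, 0.161]
ee_rot: [0.703, 0.711, -0.0, -0.0]
force: [-0.1, -0.5, -1.4]
width: 0.023
grip_force: 59.5
```

```bash
python3 -c "
from h import *
plan([.663,.1865,.162],.01); crop('top',190,140,420,275,3.4,'t2')"
```

```text
t 6.55 pos [0.4446 0.1583 0.161 ] turn [-0.0002 -0.0002  0.0021] shift(tool) [ 0.0256  0.2187 -0.001 ] F [-0.1 -0.5 -1.4] w 0.023 59.4841593503952
```

View pics/t2.png

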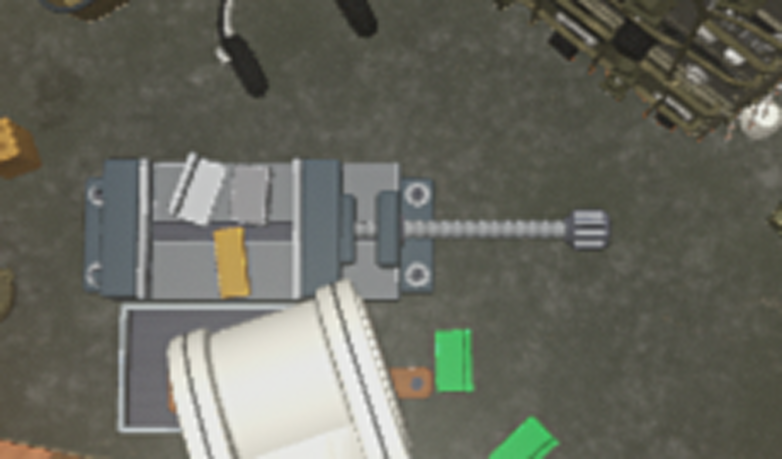

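Run:
```python
from h import *
np.set_printoptions(precision=4,suppress=True)
uv=[((x+.5)/3.4+190-.5,(y+.5)/3.4+140-.5) for x,y in [(262,95),(266,85),(195,153),(222,160),(272,167)]]
print(unproj('top',uv,.02),unproj('top',uv,.055)[:2],unproj('top',uv[2:],[.074,.049,.074]))
# handle end: expected for brush at 0 pitch
h=unproj('top',[((416+.5)/3.4+189.5,(382+.5)/3.4+139.5)],.162+.025);print('handle hole',h)
```

```text
[[0.6973 0.2392 0.02  ]
 [0.7065 0.2359 0.02  ]
 [0.6441 0.2976 0.02  ]
 [0.6381 0.2734 0.02  ]
 [0.6323 0.2289 0.02  ]] [[0.6904 0.2351 0.055 ]
 [0.6993 0.2318 0.055 ]] [[0.6359 0.2885 0.074 ]
 [0.6338 0.2692 0.049 ]
 [0.6246 0.223  0.074 ]]
handle hole [[0.4466 0.0993 0.187 ]]
```

{"name": "apply_moves", "arguments": {"motion": [[[0, 0, 0], [0.005, 0.015, 0], 0], [[0, 0, 0], [0.005, 0.027, 0], 0], [[0, 0, 0], [0.005, 0.027, 0], 0], [[0, 0, 0], [0.005, 0.027, 0], 0], [[0, 0, 0], [0.0056, 0.027, 0], 0], [[0, 0, 0], [0, 0.027, 0], 0], [[0, 0, 0], [0, 0.027, 0], 0], [[0, 0, 0], [0, 0.024, 0], 0], [[0, 0, 0], [0, 0.015, 0], 0], [[0, 0, 0], [0, 0, 0], 0]]}}

```text
time: 7.6
tool_pos: [0.6622, 0.1829, 0.1596]
ee_rot: [0.704, 0.71, -0.0, -0.0]
force: [0.1, 0.1, -1.3]
width: 0.023
grip_force: 59.6
```

```bash
python3 -c "
from h import *
plan([.661,.1865,.0885],.01); crop('top',190,140,420,275,3.4,'t3'); crop('side',220,130,360,235,5.7,'s3')"
```

```text
t 7.6 pos [0.6622 0.1829 0.1596] turn [-0.0008  0.0006 -0.0012] shift(tool) [ 0.0036 -0.0011  0.0711] F [ 0.1  0.1 -1.3] w 0.023 59.57196056842804
```

View pics/s3.png

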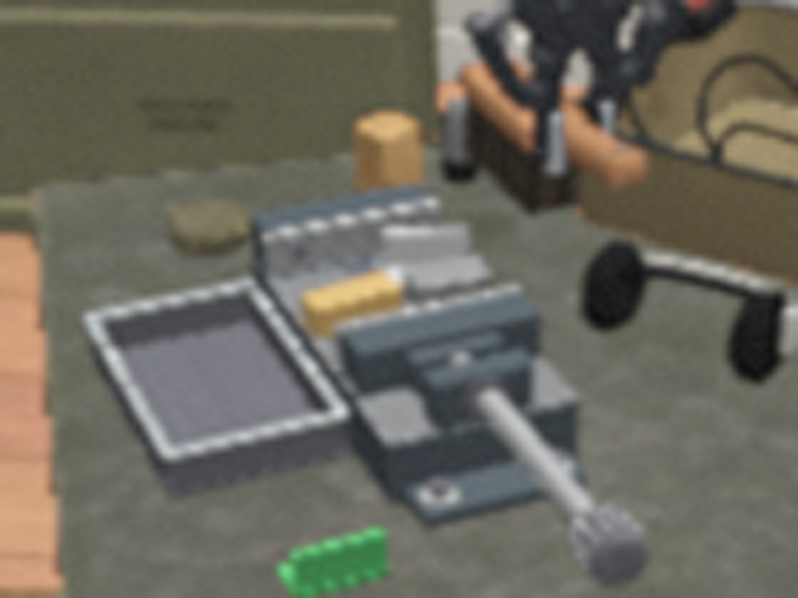

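Run:
```python
from h import *
p=[[x,y,.1176] for y in(.209,.3135) for x in (.644,.680)]
print((proj('side',p)-[220,130])*5.7)
```

```text
[[529.68372465 215.24831389]
 [584.08628076 204.24526551]
 [463.9180489  148.10548189]
 [515.80517956 138.27090693]]
```

{"name": "apply_moves", "arguments": {"motion": [[[0, 0, 0], [0.0036, -0.001, 0.008], 0], [[0, 0, 0], [0, 0, 0.012], 0], [[0, 0, 0], [0, 0, 0.012], 0], [[0, 0, 0], [0, 0, 0.012], 0], [[0, 0, 0], [0, 0, 0.012], 0], [[0, 0, 0], [0, 0, 0.01], 0], [[0, 0, 0], [0, 0, 0.005], 0], [[0, 0, 0], [0, 0, 0], 0]]}}

```text
time: 8.5
tool_pos: [0.6592, 0.187, 0.0884]
ee_rot: [0.704, 0.711, -0.001, -0.001]
force: [0.3, -0.3, -1.7]
width: 0.0231
grip_force: 59.6
```

```bash
python3 -c "
from h import *
plan([.50,.1865,.0885],.01)"
```

```text
t 8.5 pos [0.6592 0.187  0.0884] turn [-0.0021  0.0006 -0.    ] shift(tool) [ 0.0011 -0.1592  0.0003] F [ 0.3 -0.3 -1.7] w 0.0231 59.59183931350708
```

{"name": "apply_moves", "arguments": {"motion": [[[0, 0, 0], [0, -0.005, 0], 0], [[0, 0, 0], [0, -0.006, 0], 0], [[0, 0, 0], [0, -0.006, 0], 0], [[0, 0, 0], [0, -0.006, 0], 0], [[0, 0, 0], [0, -0.006, 0], 0], [[0, 0, 0], [0, -0.006, 0], 0], [[0, 0, 0], [0, -0.006, 0], 0], [[0, 0, 0], [0, -0.006, 0], 0], [[0, 0, 0], [0, -0.006, 0], 0], [[0, 0, 0], [0, -0.006, 0], 0]]}}

```text
time: 9.5
tool_pos: [0.601, 0.1866, 0.0903]
ee_rot: [0.704, 0.711, 0.001, 0.0]
force: [4.2, -0.7, -0.2]
width: 0.0229
grip_force: 59.8
```

{"name": "apply_moves", "arguments": {"motion": [[[0, 0, 0], [0, -0.006, 0], 0], [[0, 0, 0], [0, -0.006, 0], 0], [[0, 0, 0], [0, -0.006, 0], 0], [[0, 0, 0], [0, -0.006, 0], 0], [[0, 0, 0], [0, -0.006, 0], 0], [[0, 0, 0], [0, -0.006, 0], 0]]}}

```text
time: 10.1
tool_pos: [0.5639, 0.1862, 0.0895]
ee_rot: [0.703, 0.711, -0.001, -0.0]
force: [0.8, -0.2, -1.4]
width: 0.0229
grip_force: 59.6
```

```bash
python3 -c "
from h import *
plan([.50,.1865,.0885],.01); crop('side',220,130,360,235,5.7,'s4')"
```

```text
t 10.1 pos [0.5639 0.1862 0.0895] turn [-0.0011  0.0003  0.0003] shift(tool) [ 0.001  -0.0639  0.001 ] F [ 0.8 -0.2 -1.4] w 0.0229 59.62453007698059
```

View pics/s4.png

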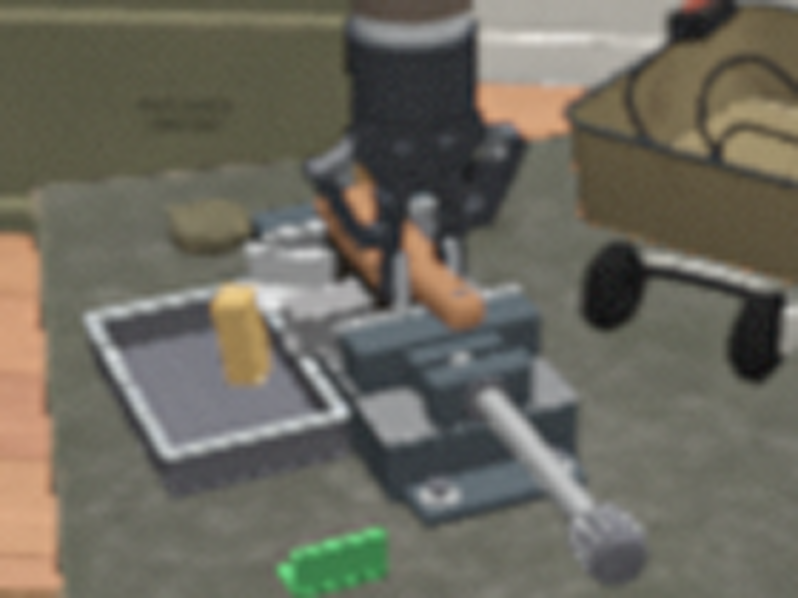

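{"name": "apply_moves", "arguments": {"motion": [[[0, 0, 0], [0, -0.005, 0], 0], [[0, 0, 0], [0, -0.005, 0], 0], [[0, 0, 0], [0, -0.005, 0], 0], [[0, 0, 0], [0, -0.005, 0], 0], [[0, 0, 0], [0, -0.005, 0], 0], [[0, 0, 0], [0, -0.005, 0], 0], [[0, 0, 0], [0, -0.005, 0], 0], [[0, 0, 0], [0, -0.005, 0], 0], [[0, 0, 0], [0, -0.005, 0], 0], [[0, 0, 0], [0, -0.005, 0], 0]]}}

```text
time: 11.15
tool_pos: [0.5143, 0.1858, 0.0897]
ee_rot: [0.704, 0.711, -0.0, -0.0]
force: [-0.9, 0.6, -1.9]
width: 0.0231
grip_force: 59.5
```

```bash
python3 -c "
from h import *
plan([.50,.1865,.0885],.01); crop('side',220,130,360,235,5.7,'s5')"
```

```text
t 11.15 pos [0.5143 0.1858 0.0897] turn [-0.0004  0.0001  0.0001] shift(tool) [ 0.0009 -0.0143  0.0012] F [-0.9  0.6 -1.9] w 0.0231 59.53083336353302
```

View pics/s5.png

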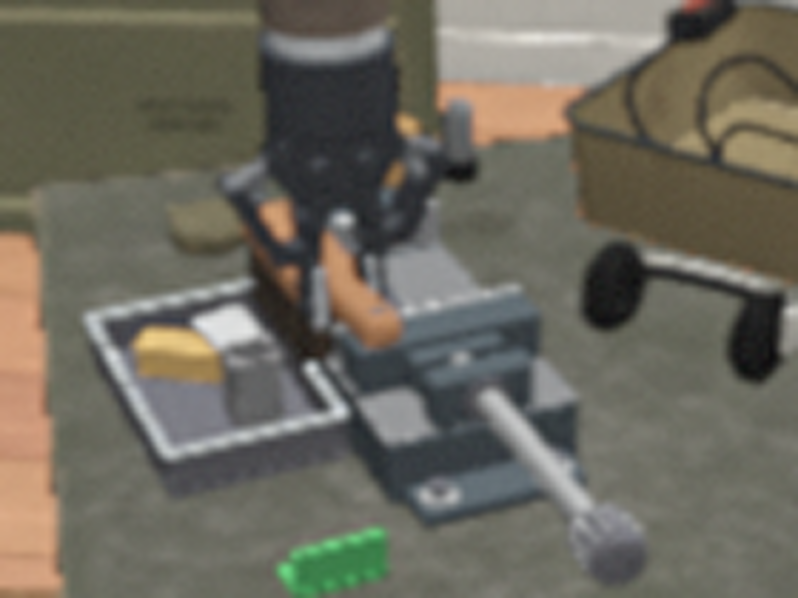

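{"name": "apply_moves", "arguments": {"motion": [[[0, 0, 0], [0, 0, -0.015], 0], [[0, 0, 0], [0, 0, -0.02], 0], [[0, 0, 0], [0, 0, -0.02], 0], [[0, 0, 0], [0, 0, -0.017], 0], [[0, 0, 0], [-0.02, -0.009, 0], 0], [[0, 0, 0], [-0.035, -0.009, 0], 0], [[0, 0, 0], [-0.035, -0.009, 0], 0], [[0, 0, 0], [-0.035, -0.009, 0], 0], [[0, 0, 0], [-0.035, -0.009, 0], 0], [[0, 0, 0], [-0.035, -0.009, 0], 0]]}}

```text
time: 12.2
tool_pos: [0.4624, -0.011, 0.162]
ee_rot: [0.703, 0.711, 0.0, 0.0]
force: [0.2, 0.4, -1.4]
width: 0.0229
grip_force: 59.6
```

{"name": "apply_moves", "arguments": {"motion": [[[0, 0, 0], [-0.035, -0.009, 0], 0], [[0, 0, 0], [-0.035, -0.009, 0], 0], [[0, 0, 0], [-0.035, -0.009, 0], 0], [[0, 0, 0], [-0.035, -0.009, 0], 0], [[0, 0, 0], [-0.035, -0.003, 0], 0], [[0, 0, 0], [-0.035, 0, 0], 0], [[0, 0, 0], [-0.025, 0, 0.02], 0], [[0, 0, 0], [0, 0, 0.03], 0], [[0, 0, 0], [0, 0, 0.03], 0], [[0, 0, 0], [0, 0, 0.02], 0]]}}

```text
time: 13.2
tool_pos: [0.4251, -0.245, 0.0599]
ee_rot: [0.704, 0.71, -0.0, -0.001]
force: [-0.2, 0.7, -2.1]
width: 0.0231
grip_force: 59.4
```

```bash
python3 -c "
from h import *
plan([.42,-.24,.042],.01)"
```

```text
t 13.2 pos [ 0.4251 -0.245   0.0599] turn [-0.0017 -0.001  -0.001 ] shift(tool) [ 0.005  -0.0051  0.0179] F [-0.2  0.7 -2.1] w 0.0231 59.43877458572388
```

{"name": "apply_moves", "arguments": {"motion": [[[0, 0, 0], [0, 0, 0.008], 0], [[0, 0, 0], [0, 0, 0.006], 0], [[0, 0, 0], [0, 0, 0.003], 0], [[0, 0, 0], [0, 0, 0.0], 0]]}}

```text
time: 13.6
tool_pos: [0.4268, -0.2454, 0.0454]
ee_rot: [0.703, 0.711, 0.0, 0.001]
force: [-0.4, 0.3, -1.6]
width: 0.0229
grip_force: 59.5
```

{"name": "apply_moves", "arguments": {"motion": [[[0, 0, 0], [0, 0, 0.0015], 0], [[0, 0, 0], [0, 0, 0.0015], 0], [[0, 0, 0], [0, 0, 0], 0]]}}

```text
time: 13.9
tool_pos: [0.4266, -0.2453, 0.0422]
ee_rot: [0.704, 0.711, 0.0, 0.0]
force: [0.2, 0.3, -1.3]
width: 0.0229
grip_force: 59.6
```

{"name": "apply_moves", "arguments": {"motion": [[[0, 0, 0], [0, 0, 0.001], 0], [[0, 0, 0], [0, 0, 0.001], 0], [[0, 0, 0], [0, 0, 0], 0]]}}

```text
time: 14.2
tool_pos: [0.4267, -0.2457, 0.0418]
ee_rot: [0.704, 0.711, 0.0, 0.001]
force: [-3.7, 1.0, 11.2]
width: 0.0225
grip_force: 61.6
```

{"name": "apply_moves", "arguments": {"motion": [[[0, 0, 0], [0, 0, 0], 0.4], [[0, 0, 0], [0, 0, 0], 0.6], [[0, 0, 0], [0, 0, 0], 0.8], [[0, 0, 0], [0, 0, 0], 0.8], [[0, 0, 0], [0, 0, -0.02], 0.8], [[0, 0, 0], [0, 0, -0.03], 0.8], [[0, 0, 0], [0, 0, -0.03], 0.8], [[0, 0, 0], [0, 0, -0.03], 0.8], [[0, 0, 0], [0, 0, -0.01], 0], [[0, 0, 0], [0, 0, 0], 0]]}}

```text
time: 15.2
tool_pos: [0.4273, -0.2457, 0.1611]
ee_rot: [0.704, 0.711, 0.0, 0.002]
force: [-0.5, 0.1, -0.8]
width: 0.0403
grip_force: 0.0
```

```bash
python3 -c "
from h import *
plan([.576,-.095,.05],.01)"
```

```text
t 15.2 pos [ 0.4273 -0.2457  0.1611] turn [0.0031 0.0018 0.    ] shift(tool) [0.1494 0.1499 0.1113] F [-0.5  0.1 -0.8] w 0.0403 0.0
```

{"name": "apply_moves", "arguments": {"motion": [[[0, 0, 0], [0.025, 0.025, 0], 0], [[0, 0, 0], [0.025, 0.025, 0], 0], [[0, 0, 0], [0.025, 0.025, 0], 0], [[0, 0, 0], [0.025, 0.025, 0], 0], [[0, 0, 0], [0.025, 0.025, 0], 0], [[0, 0, 0], [0.022, 0.023, 0], 0], [[0, 0, 0], [0, 0, 0], 0]]}}

```text
time: 15.9
tool_pos: [0.5741, -0.0935, 0.1569]
ee_rot: [0.702, 0.712, -0.0, -0.001]
force: [-0.3, 0.4, 0.2]
width: 0.0001
grip_force: 0.0
```

```bash
python3 -c "
from h import *
plan([.576,-.095,.045],.01)
import cv2
f=grab_frame('top')[:,:,::-1];a=f[175:275,210:380];b=f[235:285,390:480]
g=grab_frame('side')[130:235,220:360,::-1]
A=cv2.resize(a,None,fx=4,fy=4,interpolation=2);G=cv2.resize(g,(280,210),interpolation=2);
"
```

```text
t 15.9 pos [ 0.5741 -0.0935  0.1569] turn [-0.0022 -0.0015  0.0046] shift(tool) [-0.0017  0.0021  0.1119] F [-0.3  0.4  0.2] w 0.0001 0.0
```

{"name": "apply_moves", "arguments": {"motion": [[[0, 0, 0], [0, 0.001, 0.02], 0], [[0, 0, 0], [0, 0, 0.025], 0], [[0, 0, 0], [0, 0, 0.025], 0], [[0, 0, 0], [0, 0, 0.022], 0], [[0, 0, 0], [0, 0, 0.02], 0], [[0, 0, 0], [0, 0, 0], 0]]}}

```text
time: 16.6
tool_pos: [0.5694, -0.0972, 0.0439]
ee_rot: [0.704, 0.71, -0.003, -0.003]
force: [-0.8, 0.3, 0.5]
width: -0.0
grip_force: 0.0
```

{"name": "apply_moves", "arguments": {"motion": [[[0, 0, 0], [0.005, 0, 0], 0], [[0, 0, 0], [0.005, 0, 0], 0], [[0, 0, 0], [0.005, 0, 0], 0], [[0, 0, 0], [0.005, 0, 0], 0], [[0, 0, 0], [0.005, 0, 0], 0], [[0, 0, 0], [0.005, 0, 0], 0]]}}

```text
time: 17.2
tool_pos: [0.5743, -0.0673, 0.049]
ee_rot: [0.704, 0.71, -0.0, 0.002]
force: [-0.3, -4.3, 4.4]
width: -0.0002
grip_force: 2.3
```

{"name": "apply_moves", "arguments": {"motion": [[[0, 0, 0], [0.008, 0, 0], 0], [[0, 0, 0], [0.01, 0, 0], 0], [[0, 0, 0], [0.01, 0, 0], 0], [[0, 0, 0], [0.01, 0, 0], 0], [[0, 0, 0], [0.01, 0, 0], 0], [[0, 0, 0], [0.01, 0, 0], 0], [[0, 0, 0], [0.01, 0, 0], 0], [[0, 0, 0], [0.01, 0, 0], 0], [[0, 0, 0], [0.01, 0, 0], 0], [[0, 0, 0], [0.006, 0, 0], 0]]}}

```text
time: 18.2
tool_pos: [0.5735, 0.0277, 0.0486]
ee_rot: [0.704, 0.711, 0.001, 0.001]
force: [1.8, -4.3, 4.0]
width: 0.0
grip_force: 2.3
```

{"name": "apply_moves", "arguments": {"motion": [[[0, 0, 0], [0.003, 0, 0], 0], [[0, 0, 0], [0.003, 0, 0], 0], [[0, 0, 0], [0.002, 0, 0], 0], [[0, 0, 0], [0, 0, 0], 0]]}}

```text
time: 18.6
tool_pos: [0.5724, 0.0356, 0.0477]
ee_rot: [0.704, 0.711, 0.0, -0.0]
force: [1.7, -2.1, 1.3]
width: 0.0001
grip_force: 1.3
```

Keep pushing in small steps until the force rises.

{"name": "apply_moves", "arguments": {"motion": [[[0, 0, 0], [0.002, 0, 0], 0], [[0, 0, 0], [0.002, 0, 0], 0], [[0, 0, 0], [0.002, 0, 0], 0]]}}

```text
time: 18.9
tool_pos: [0.5723, 0.0413, 0.0477]
ee_rot: [0.704, 0.711, -0.0, -0.0]
force: [0.8, -4.6, 1.1]
width: -0.0002
grip_force: 2.1
```

{"name": "apply_moves", "arguments": {"motion": [[[0, 0, 0], [0.0015, 0, 0], 0], [[0, 0, 0], [0.0015, 0, 0], 0]]}}

```text
time: 19.1
tool_pos: [0.5723, 0.0444, 0.0476]
ee_rot: [0.704, 0.711, -0.0, -0.0]
force: [2.0, -4.3, 0.6]
width: -0.0002
grip_force: 2.1
```

{"name": "apply_moves", "arguments": {"motion": [[[0, 0, 0], [0.0015, 0, 0], 0], [[0, 0, 0], [0.001, 0, 0], 0]]}}

```text
time: 19.3
tool_pos: [0.5722, 0.0467, 0.0476]
ee_rot: [0.704, 0.711, -0.0, 0.0]
force: [2.2, -6.7, 0.5]
width: 0.0
grip_force: 3.1
```

{"name": "apply_moves", "arguments": {"motion": [[[0, 0, 0], [0.001, 0, 0], 0], [[0, 0, 0], [0.001, 0, 0], 0]]}}

```text
time: 19.5
tool_pos: [0.5722, 0.0467, 0.0477]
ee_rot: [0.704, 0.71, -0.002, 0.002]
force: [1.0, -11.1, 1.6]
width: -0.0001
grip_force: 5.7
```

{"name": "apply_moves", "arguments": {"motion": [[[0, 0, 0], [0.001, 0, 0], 0], [[0, 0, 0], [0, 0, 0], 0]]}}

```text
time: 19.7
tool_pos: [0.5722, 0.0467, 0.0477]
ee_rot: [0.704, 0.71, -0.002, 0.002]
force: [2.2, -12.6, 0.2]
width: 0.0002
grip_force: 6.1
```

{"name": "apply_moves", "arguments": {"motion": [[[0, 0, 0], [-0.005, 0, 0], 0], [[0, 0, 0], [-0.015, 0, 0], 0], [[0, 0, 0], [-0.015, 0, -0.02], 0], [[0, 0, 0], [0, 0, -0.04], 0], [[0, 0, 0], [0, 0, -0.04], 0], [[0, 0, 0], [0, -0.03, -0.03], 0], [[0, 0, 0], [0, -0.04, -0.02], 0], [[0, 0, 0], [0, -0.04, 0], 0], [[0, 0, 0], [0, -0.04, 0], 0], [[0, 0, 0], [0, -0.03, 0], 0]]}}

```text
time: 20.7
tool_pos: [0.3893, 0.0134, 0.1975]
ee_rot: [0.703, 0.711, -0.0, -0.001]
force: [-0.6, 0.5, 1.1]
width: -0.0003
grip_force: 0.0
```

Run:
```python
from h import *
plan([.4,0,.2],.01)
f=grab_frame('top')[:,:,::-1];g=grab_frame('side')[:,:,::-1]
r=lambda a,w,h:cv2.resize(a,(w,h),interpolation=cv2.INTER_CUBIC)
cv2.imwrite('pics/fin.png',np.vstack([np.hstack([r(f[160:290,160:360],400,260),r(f[200:300,350:500],390,260)]),np.hstack([r(g[140:240,225:365],420,300),r(g[200:330,220:380],370,300)])]))
```

```text
t 20.7 pos [0.3893 0.0134 0.1975] turn [-0.0021 -0.0019  0.0007] shift(tool) [-0.0135  0.0105 -0.0026] F [-0.6  0.5  1.1] w -0.0003 0.0
```

View pics/fin.png

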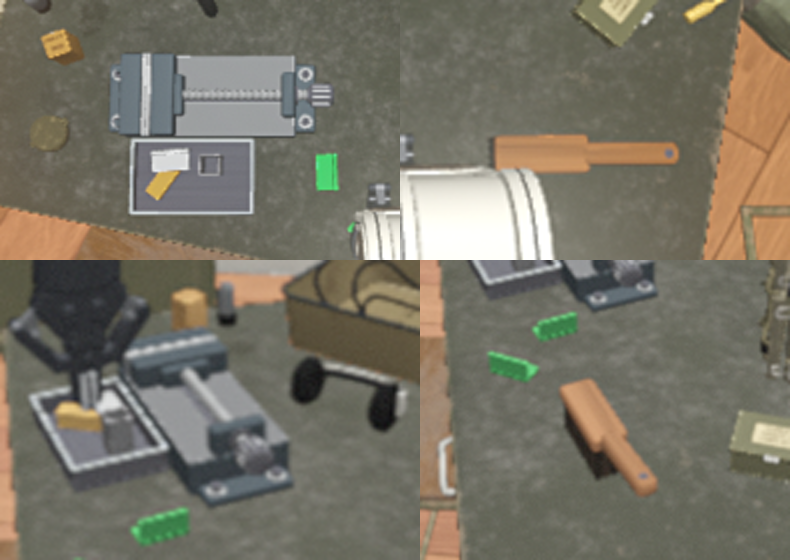

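The picture shows the jaws closed together (about 148,95), with the bar, angle and tube all inside the tray (160,183; 170,160; 209,165). The brush stands on its bristles (590,153), and the bystanders and green pieces haven't moved.

```bash
python3 -c "
from cell import env
print(env.finish_job())"
```

```text
the job is handed in; nothing more can be done
None
```

The job is handed in at about 21 s: all three offcuts were swept into the scrap tray with the brush only, the jaw is pushed fully shut, the brush stands bristles down on the table with nothing held, and the other things look undisturbed in the last picture.

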